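# Open the parts case onto its stop and put the movement ring away

### The arm

A 7-joint arm with a two-finger parallel gripper is mounted at the origin on the work surface. World frame = base frame: x ahead of the robot, y to its left, z up, the work surface at z = 0. Lengths are in mm, angles in degrees, forces in N, time in s.
With the tool pointing down it reaches from about 350 to 900 mm from the base axis. Payload 8.1 kg.
Tool frame: the origin (TCP) lies at the very end of the fingers, on their centre line; the grasp point (between the pads) lies 19 mm behind it; z points along the fingers, y is the line along which they close (so a half turn about z gives the same grasp; the last joint's range is limited). The gripper opens to 92 mm and grips with 3 to 60 N. Pads are 19 mm wide; open, the fingers measure 130 mm over their backs; the gripper's body (75 mm by 190 mm) begins 47 mm behind the grasp point.
Start: joints at [67.116, 24.895, 1.432, 90.138, -0.665, 64.973, -4.303], TCP at [182.765, -597.694, 226.742] pointing down, gripper open.
Joint ranges: [-149.89, 149.89], [-25.12, 119.58], [-72.63, 75.52], [4.76, 147.25], [-75.54, 255.54], [6.69, 114.76], [-157.13, 157.13]. Speed limits (degrees/s): [127.2, 127.2, 172.46, 172.46, 180, 180, 180].

### API

Orientations are given as a 3x3 rotation matrix whose columns are the frame's x, y, z axes.
In Python, from workcell import manip gives the robot as it stands.
- The arm moves only by the tool jog_arm, never from a script. Its argument "increments" is a list of rows, each a list of 5 numbers: the finger opening in m, from 0 to 0.0918, then the shift along the world's x, y, z in m, then the turn about the world's z in degrees. A call has 1 to 10 rows; each row is the pose to reach, as a shift and turn from the pose commanded when the call began; what a row does not reach only later rows make up. A row lasts 1/8 s, in which the tool goes at most 62.5 mm and 10.7 degrees, less where a joint would pass 70% of its speed; a pose out of reach is approached as far as the arm can. A call with a gripper value outside its range is refused whole. The fingers move at their own pace and stop on an object; the grip force is fixed at half the most. Time passes only in rows, so rows that repeat a pose let the fingers close. It gives the time, the measured TCP pose, the force, the opening and the grip force at its end, in the units of the state.
- manip.state(): the state, without advancing time (a new reading comes with each control period).
- manip.get_image(name): name is "side" or "top" or "wrist"; returns the picture (420x560x3 uint8, blue, green, red); there is no depth.
- manip.camera_info(name): a dict with "intrinsics" (3x3 intrinsics, pixels), "D" ([k1, k2, p1, p2, k3] as OpenCV has them; the pictures are not rectified), "extrinsics" (4x4, takes a point from world to camera coordinates). Camera axes: x right, y up, looking along -z (the intrinsics and any distortion apply to the point x, -y, -z); pixel columns grow to the right and rows downward; lengths in mm; the calibration is good to about 2 mm. A picture is of the moment at which its call begins: read the wrist's pose just before it. camera_info takes no time and is no camera call; for the wrist camera it gives the pose at the moment of the call.
- manip.job_done(): hands the job in; it is judged then, once.
The state is a dict: "t": time; "joint_pos": joint angles; "qvel": joint speeds; "joint_efforts": joint torques, N m; "eef_pos": TCP position; "tcp_rot": TCP orientation; "ft_force": force on the tool from outside, world axes, zero at the start; "moment": the same for the moment, N m; "opening": finger opening in mm; "finger_force": force on a finger pad.
Only numpy, scipy, OpenCV 4.12 (cv2) and the standard library are available. Lean on these libraries where they do the work, as an engineer would, in place of code of your own. Each camera call takes 0.05 s, during which the arm holds its last target. There are 200 camera calls.

### The job

Open the lid of the walnut parts case all the way back until it rests firmly against its rubber stop, feeling for the stop and not forcing the lid against it. Then take the aluminium movement ring from the blue mat and gently seat it fully home in the round recess of the case. Leave the lid resting open on its stop for the parts that go in next, and do not disturb the saucer or the jar.

Things in the scene. Friction and masses are not known exactly. Their poses are not given: they have to be found in the camera images.
- case: Walnut parts case, fixed to the desk: outside 130 (x) x 190 (y) x 50 mm high, walls 8 mm, closed by a clear-paned hinged lid. Origin at the centre of its underside; its x axis points from the front (pull tab) to the back (hinges).
- insert: Grey insert filling the case, fixed; its top lies 12 mm below the case's rim (38 mm above the case's underside). Origin at the centre of its underside, 6 mm above the case's. Fixed on its -y half: three brass tins (6 mm high, 22 mm wide, at y = -62 mm) and a small screwdriver (along x at y = -32 mm, 7 mm high).
- seat (a point): Centre of the floor of the round recess in the insert: 41 mm wide, 5 mm deep, its floor 33 mm above the case's underside, 10 mm in front of and 35 mm to the +y side of the case's centre. z axis up. The ring seated in it stands 9 mm out of the insert.
- lid (a joint): Hinge angle of the lid, rad: 0 shut, grows as it opens, pi/2 upright. Starts shut or ajar (0 to 0.3). Lid 130 x 190 x 12 mm, 0.35 kg; stiff torque hinges hold it at any angle, and moving it takes 1 to 4.5 N at the pull tab. Its stop is met somewhere from 1.63 to 1.96, set differently each time: it must be felt.
- lid_hinge (a point): Point on the hinge axis at its middle: 81 mm behind the case's centre (16 mm behind its back wall) and 50 mm above its underside. The frame turns with the lid; its y axis is the hinge axis.
- lid_tab (a point): Grip point of the pull tab, an aluminium tongue at the middle of the lid's front edge: 20 mm wide (along the hinge), 8 mm thick, jutting 30 mm out. The point is 18 mm out from the edge, at half thickness: 164 mm from the hinge axis along the lid, 6 mm above the axis when shut. The frame turns with the lid (x from the tab to the hinge).
- lid_heel: Steel heel bar fixed to the lid, 14 mm wide and 6 mm thick, at the middle of the hinge axis; it reaches 44 mm behind the axis and swings down behind the case as the lid opens, until its face meets the rubber stop. Origin on the hinge axis.
- stop: Stop on the case's back wall: steel plate 30 x 24 mm with an adjustable rubber-tipped screw standing out 2 to 14 mm (unknown). Origin at the plate's centre on the wall, 34 mm below the hinge axis. On it, the force at the tab climbs about 1 N per mm of tab travel; 2 to 5 N above the running force seats the lid so that it stays on; more than 10 N at the tab strains the hinges.
- ring_center (a point): Aluminium movement ring, loose, lying flat on the blue mat: 38 mm outside and 27 mm inside diameter, 14 mm high, about 30 g. The point is its centre, half-way up. z axis is the ring's axis.
- mat: Blue silicone mat on the desk, fixed, 150 x 180 x 3 mm. Origin at the centre of its underside.
- saucer: Grey ceramic saucer, 116 mm across and 20 mm high, loose; not to be disturbed. Origin at the centre of its underside.
- jar: Closed glass jar with a metal lid, 60 mm across and 85 mm high, loose; not to be disturbed. Origin at the centre of its underside.
- vise: Small steel bench vise at the back of the desk, fixed, a bystander: base 110 x 90 mm, 108 mm high, about 195 mm long with its lever handle at its -x end, which reaches 135 mm from its origin. Origin at the centre of its underside.

How it is judged:
By the outcome, as a careful person would: the job done as asked, in the order asked, and still so for the second after the job is handed in, with the robot touching nothing.
It also fails if it takes over 72 s, if anything falls off the work surface, if the arm or the gripper's body presses on something with over 40 N, if the wrist force passes 120 N, or if a joint passes its speed limit or range.

## Working session

There is one attempt and no reset: what is moved stays moved. The work goes in short steps, Python scripts to look and compute and a tool call to move; the robot and the scene stay as the last step left them, time stands still between calls to the robot, and variables do not carry over. Pictures are saved under pics/ and viewed, at most 10 in all, crops included, and the job is handed in when it is done.

Besides the shell and the picture viewer there is one more tool, called after "Request:" by a JSON object that holds its "op" and its "data", one argument or row to a line. jog_arm: Moves the arm, as the interface text tells. Its arguments: {"type":"object","properties":{"increments":{"type":"array"}},"required":["increments"]}

```bash
mkdir -p pics; python3 - <<'E'
from workcell import manip
import cv2,numpy as np
s=manip.state();print(s)
for n in("top","side"):
    c=manip.camera_info(n);print(n,c)
    cv2.imwrite(f"pics/{n}0.png",manip.get_image(n))
E
```

```text
{'t': 0.0, 'joint_pos': array([67.11617232, 24.93428042,  1.43106291, 90.18702595, -0.662886  ,
       64.97356781, -4.30372428]), 'qvel': array([-0.07380111,  0.124868  , -0.00139484, -0.07777017, -0.00451302,
        0.02479963,  0.04561716]), 'joint_efforts': array([-1.32216741e-03, -6.67876625e+01,  9.85247120e-01, -3.14469767e+01,
       -6.02540793e-02,  4.23989247e-02,  1.37798843e-04]), 'eef_pos': array([ 182.57842895, -597.22319849,  225.98257905]), 'tcp_rot': array([[ 9.56299427e-01,  2.92388522e-01, -5.98145665e-04],
       [ 2.92389086e-01, -9.56298434e-01,  1.38818777e-03],
       [-1.66115591e-04, -1.50241444e-03, -9.99998858e-01]]), 'ft_force': array([0.02634311, 1.098776  , 1.22153054]), 'moment': array([-0.03011385,  0.04473709, -0.00876464]), 'finger_force': 0.0, 'opening': 91.58777701678596}
top {'intrinsics': array([[420.46873713,   0.        , 279.93330693],
       [  0.        , 420.46873713, 203.23188433],
       [  0.        ,   0.        ,   1.        ]]), 'D': array([-0.10220887,  0.        ,  0.        ,  0.        ,  0.        ]), 'extrinsics': array([[-4.
[... 235 characters left out ...]
76e+03],
       [ 0.00000000e+00,  0.00000000e+00,  0.00000000e+00,
         1.00000000e+00]])}
side {'intrinsics': array([[436.46288127,   0.        , 277.05295377],
       [  0.        , 436.46288127, 214.45479437],
       [  0.        ,   0.        ,   1.        ]]), 'D': array([0.04695924, 0.        , 0.        , 0.        , 0.        ]), 'extrinsics': array([[ 9.93942487e-01, -1.09813222e-01,  4.40333035e-03,
        -5.90329058e+02],
       [ 7.05768805e-02,  6.68493430e-01,  7.40361694e-01,
        -8.05745344e+01],
       [-8.42451002e-02, -7.35566170e-01,  6.72194297e-01,
        -1.02765657e+03],
       [ 0.00000000e+00,  0.00000000e+00,  0.00000000e+00,
         1.00000000e+00]])}
```

View pics/top0.png

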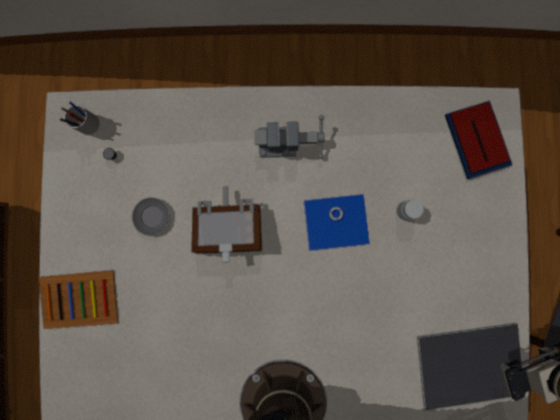

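View pics/side0.png

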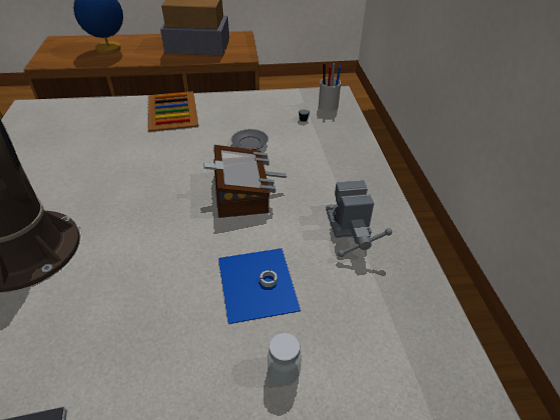

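The top view shows the case at about (227,229) with its tab at (226,252), the ring at (336,213), the saucer at (152,216) and the jar at (411,211). In the side view the lid looks nearly shut. I'll compute rough positions, then move the wrist camera in.

```bash
cat > h.py <<'E'
from workcell import manip
import cv2,numpy as np
def proj(c,P):
    P=np.atleast_2d(P).astype(float);E=c["extrinsics"];Q=P@E[:3,:3].T+E[:3,3];Q=Q*[1,-1,-1]
    return cv2.projectPoints(Q,np.zeros(3),np.zeros(3),c["intrinsics"],c["D"])[0].reshape(-1,2)
def ray(c,px):
    n=cv2.undistortPoints(np.float64(px).reshape(-1,1,2),c["intrinsics"],c["D"]).reshape(-1,2)
    d=np.c_[n[:,0],-n[:,1],-np.ones(len(n))]@c["extrinsics"][:3,:3]
    o=-c["extrinsics"][:3,:3].T@c["extrinsics"][:3,3];return o,d
def onz(c,px,z):
    o,d=ray(c,px);return o+d*((np.asarray(z)-o[2])/d[:,2])[:,None]
E
python3 - <<'E'
from h import *
np.set_printoptions(precision=1,suppress=True)
c=manip.camera_info("top")
print(onz(c,[(336,213),(226,252),(227,229),(152,216),(411,211),(290,140),(322,120)],[10,60,56,10,85,100,100]))
w=manip.camera_info("wrist");E=w["extrinsics"];s=manip.state()
print("cam in tool",s["tcp_rot"].T@(-E[:3,:3].T@E[:3,3]-s["eef_pos"]), s["tcp_rot"].T@E[:3,:3].T,w["intrinsics"],w["D"])
E
```

```text
[[ 557.1 -160.4   10. ]
 [ 446.4  156.6   60. ]
 [ 511.2  154.4   56. ]
 [ 550.8  386.1   10. ]
 [ 557.9 -361.    85. ]
 [ 755.8  -25.2  100. ]
 [ 812.  -114.7  100. ]]
cam in tool [  82.6   -0.2 -158.6] [[-0.   1.   0.3]
 [ 1.   0.  -0. ]
 [-0.   0.3 -1. ]] [[372.8   0.  284.1]
 [  0.  372.8 206.4]
 [  0.    0.    1. ]] [-0.  0.  0.  0.  0.]
```

Request:
{"op": "jog_arm", "data": {
  "increments": [
    [0.09,0.25,0.41,0.1,-17],
    [0.09,0.25,0.41,0.1,-17],
    [0.09,0.25,0.41,0.1,-17],
    [0.09,0.25,0.41,0.1,-17],
    [0.09,0.25,0.41,0.1,-17],
    [0.09,0.25,0.41,0.1,-17],
    [0.09,0.25,0.41,0.1,-17],
    [0.09,0.25,0.41,0.1,-17],
    [0.09,0.25,0.41,0.1,-17],
    [0.09,0.25,0.41,0.1,-17]
  ]
}}

```text
t: 1.35
eef_pos: [432.3, -188.1, 326.4]
tcp_rot: [[1.0, 0.0, -0.001], [0.0, -1.0, -0.0], [-0.001, 0.0, -1.0]]
ft_force: [-0.3, -0.0, -0.5]
opening: 89.9
finger_force: 0.0
```

```bash
python3 - <<'E'
from h import *
np.set_printoptions(precision=1,suppress=True)
c=manip.camera_info("wrist");im=manip.get_image("wrist");cv2.imwrite("pics/w1.png",im)
np.savez("w1.npz",**c)
print(proj(c,[(557,-160,10)]))
E
```

```text
[[259.9  50.6]]
```

View pics/w1.png

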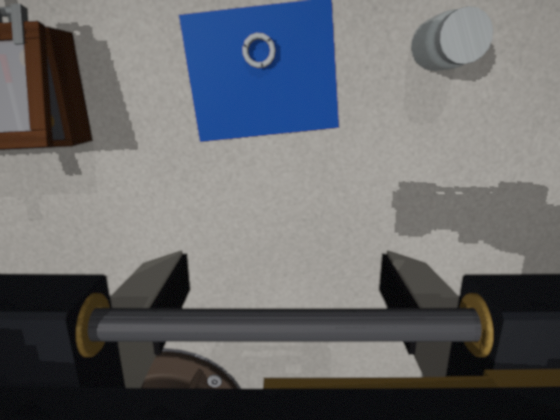

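Request:
{"op": "jog_arm", "data": {
  "increments": [
    [0.09,-0.02,0.34,0.03,0],
    [0.09,-0.02,0.34,0.03,0],
    [0.09,-0.02,0.34,0.03,0],
    [0.09,-0.02,0.34,0.03,0],
    [0.09,-0.02,0.34,0.03,0],
    [0.09,-0.02,0.34,0.03,0],
    [0.09,-0.02,0.34,0.03,0],
    [0.09,-0.02,0.34,0.03,0]
  ]
}}

```text
t: 2.4
eef_pos: [413.1, 150.4, 356.3]
tcp_rot: [[1.0, -0.003, -0.001], [-0.003, -1.0, -0.001], [-0.001, 0.001, -1.0]]
ft_force: [0.1, -0.4, -0.3]
opening: 90.1
finger_force: 0.0
```

The wrist view shows the mat with the ring at about (259,50), the jar at (463,38) and the case at the left edge. Next, a view of the case.

```bash
python3 - <<'E'
from h import *
c=manip.camera_info("wrist");im=manip.get_image("wrist")
np.savez("w2.npz",**c);cv2.imwrite("pics/w2raw.png",im)
cv2.imwrite("pics/w2.png",cv2.resize(im[0:260,80:480],None,fx=2,fy=2,interpolation=cv2.INTER_CUBIC))
E
```

```text
(no output)
```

View pics/w2.png

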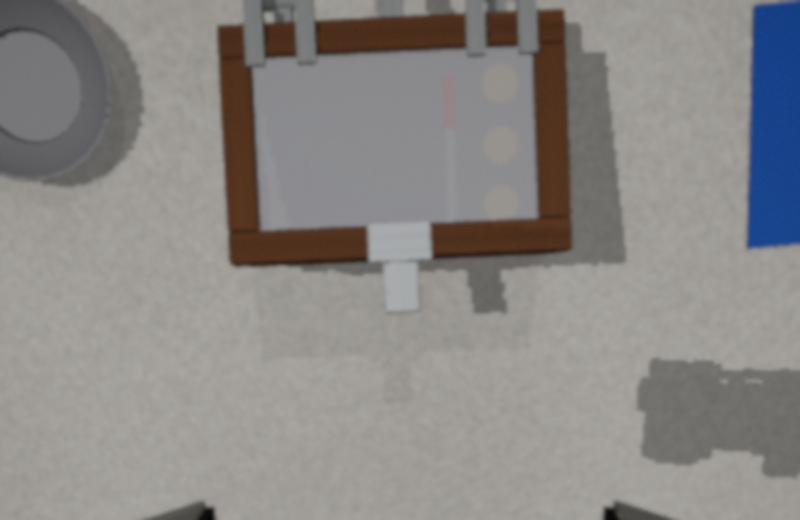

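The case's lid corners are at (220,28), (563,11), (571,248) and (232,264) in the crop, with the tab end at (386,311) to (419,311). I'll fit the case pose and lid angle from these.

```bash
python3 - <<'E'
from h import *
from scipy.optimize import least_squares
np.set_printoptions(precision=2,suppress=True)
c=dict(np.load("w2.npz"))
u=np.array([(220,28),(563,11),(571,248),(232,264),(386,311),(419,311)],float);u=(u+.5)/2-.5+[80,0]
L=np.array([(16,95,12),(16,-95,12),(146,-95,12),(146,95,12),(176,10,10),(176,-10,10)],float)
def pts(p):
    x,y,a,t=p
    l=L[:,0];h=L[:,2]
    X=81-(l*np.cos(t)+(-h)*-np.sin(t)*-1*-1) if 0 else 81-(l*np.cos(t)-h*np.sin(t))
    Z=50+l*np.sin(t)+h*np.cos(t)
    return np.c_[x+X*np.cos(a)-L[:,1]*np.sin(a),y+X*np.sin(a)+L[:,1]*np.cos(a),Z]
r=least_squares(lambda p:(proj(c,pts(p))-u).ravel(),[510,155,0.05,.1])
x,y,a,t=r.x;print(x,y,np.degrees(a),t);print(r.fun)
R=np.array([[np.cos(a),-np.sin(a)],[np.sin(a),np.cos(a)]])
for th in (t,.3,.6,.9,1.2,1.5,1.57,1.7,1.8,1.9,1.96):
    X=81-(164*np.cos(th)-6*np.sin(th));print(th,np.r_[R@[X,0]+[x,y],50+164*np.sin(th)+6*np.cos(th)])
print("seat",R@[-10,35]+[x,y])
print("top check",proj(manip.camera_info("top"),pts(r.x)))
print("side check",proj(manip.camera_info("side"),pts(r.x)))
c1=dict(np.load("w1.npz"));print("ring",onz(c1,[(259.5,50.5)],[13]),onz(manip.camera_info("top"),[(336,213)],[13]))
s=manip.camera_info("side");print(proj(s,onz(c1,[(259.5,50.5)],[13])))
im=cv2.imread("pics/side0.png");cv2.imwrite("pics/s1.png",cv2.resize(im[130:310,180:320],None,fx=3.3,fy=3.3,interpolation=cv2.INTER_CUBIC))
E
```

```text
511.2664802024117 156.43778177695015 2.3076527496204045 0.21037572692545717
[-1.68 -1.5   1.09 -1.33  0.07  1.32 -0.25  0.84 -0.21  1.    0.99  0.24]
0.21037572692545717 [433.2  153.29  90.12]
0.3 [437.42 153.46 104.2 ]
0.6 [460.34 154.39 147.55]
0.9 [495.04 155.78 182.2 ]
1.2 [538.41 157.53 205.03]
1.5 [586.59 159.47 214.01]
1.57 [598.07 159.94 214.  ]
1.7 [619.26 160.79 211.86]
1.8 [635.27 161.43 208.35]
1.9 [650.85 162.06 203.25]
1.96 [659.93 162.43 199.46]
seat [499.87 191.01]
top check [[191.68 206.43]
 [258.51 203.37]
 [259.83 248.98]
 [191.   251.86]
 [221.83 261.59]
 [229.12 261.29]]
side check [[260.5  150.65]
 [269.89 193.57]
 [217.28 189.68]
 [213.74 145.97]
 [203.35 163.79]
 [203.57 168.4 ]]
ring [[ 556.85 -159.66   13.  ]] [[ 556.95 -160.     13.  ]]
[[268.18 278.21]]
```

View pics/s1.png

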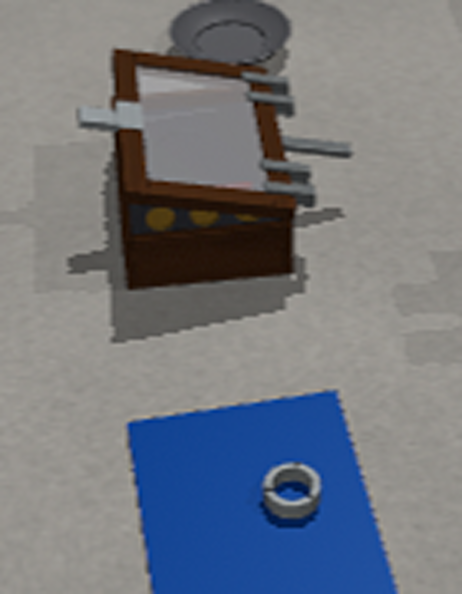

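The side crop shows the lid ajar: its front corners are at (115,50) and (128,192), the tab end is at (80,117), and the case bottom corners are at (128,288) and (293,272). I'll run a joint fit on both views.

```bash
cat > fit.py <<'E'
from h import *
from scipy.optimize import least_squares
np.set_printoptions(precision=2,suppress=True)
c=dict(np.load("w2.npz"));s=manip.camera_info("side")
u=np.array([(220,28),(563,11),(571,248),(232,264),(386,311),(419,311)],float);u=(u+.5)/2-.5+[80,0]
v=np.array([(128,192),(115,50),(78,108),(82,126),(128,288),(293,272)])/3.3+[180,130]
L=np.array([(16,95,12),(16,-95,12),(146,-95,12),(146,95,12),(176,10,10),(176,-10,10)],float)
def w(p,X,Y,Z):return np.c_[p[0]+X*np.cos(p[2])-Y*np.sin(p[2]),p[1]+X*np.sin(p[2])+Y*np.cos(p[2]),Z]
def pts(p):
    l,t,h=L[:,0],p[3],L[:,2]
    return w(p,81-(l*np.cos(t)-h*np.sin(t)),L[:,1],50+l*np.sin(t)+h*np.cos(t))
def res(p):
    P=pts(p);B=w(p,np.array([-65,65]),np.array([-95,-95]),np.zeros(2))
    return np.r_[(proj(c,P)-u).ravel(),(proj(s,np.r_[P[[2,3,4,5]],B])-v).ravel()]
r=least_squares(res,[510,155,0.05,.1],loss="soft_l1")
if __name__=="__main__":
    p=r.x;print(p,np.degrees(p[2]));print(res(p).reshape(-1,2))
    for th in (p[3],.3,.4,.5,.6,.7,.8,.9,1,1.1,1.2,1.3,1.4,1.5,1.55,1.6,1.65,1.7,1.75,1.8,1.85,1.9,1.95):
        print(round(th,2),w(p,81-(164*np.cos(th)-6*np.sin(th)),0,50+164*np.sin(th)+6*np.cos(th)))
    print("seat",w(p,-10,35,33)); print(manip.state()["eef_pos"])
E
python3 fit.py
```

```text
[511.5  156.8    0.04   0.22] 2.463670026222639
[[-2.23 -1.72]
 [ 0.64 -2.09]
 [ 0.3   0.46]
 [-0.89  0.49]
 [-0.41  0.58]
 [ 0.89 -0.24]
 [-1.11  0.74]
 [-0.95  0.13]
 [-0.03  0.22]
 [-1.   -0.64]
 [-0.38  0.83]
 [ 0.34  0.62]]
0.22 [[434.05 153.47  92.43]]
0.3 [[437.67 153.62 104.2 ]]
0.4 [[443.85 153.89 119.39]]
0.5 [[451.51 154.22 133.89]]
0.6 [[460.58 154.61 147.55]]
0.7 [[470.97 155.06 160.24]]
0.8 [[482.58 155.56 171.83]]
0.9 [[495.28 156.1  182.2 ]]
1 [[508.95 156.69 191.24]]
1.1 [[523.45 157.31 198.88]]
1.2 [[538.65 157.97 205.03]]
1.3 [[554.38 158.65 209.63]]
1.4 [[570.49 159.34 212.63]]
1.5 [[586.82 160.04 214.01]]
1.55 [[595.02 160.39 214.09]]
1.6 [[603.21 160.75 213.75]]
1.65 [[611.37 161.1  213.01]]
1.7 [[619.49 161.45 211.86]]
1.75 [[627.53 161.79 210.3 ]]
1.8 [[635.49 162.14 208.35]]
1.85 [[643.35 162.47 206.  ]]
1.9 [[651.07 162.81 203.25]]
1.95 [[658.65 163.13 200.13]]
seat [[500.01 191.34  33.  ]]
[413.13 150.25 356.32]
```

Request:
{"op": "jog_arm", "data": {
  "increments": [
    [0.05,0.019,0.003,-0.06,2.5],
    [0.05,0.019,0.003,-0.12,2.5],
    [0.05,0.019,0.003,-0.18,2.5],
    [0.05,0.019,0.003,-0.22,2.5],
    [0.05,0.019,0.003,-0.24,2.5],
    [0.05,0.019,0.003,-0.255,2.5],
    [0.05,0.019,0.003,-0.265,2.5],
    [0.05,0.019,0.003,-0.273,2.5],
    [0.05,0.019,0.003,-0.273,2.5]
  ]
}}

```text
t: 3.58
eef_pos: [431.8, 155.2, 83.7]
tcp_rot: [[0.999, 0.044, -0.0], [0.044, -0.999, -0.0], [-0.0, 0.0, -1.0]]
ft_force: [-0.4, -0.2, 0.1]
opening: 50.6
finger_force: 0.0
```

```bash
python3 - <<'E'
from h import *
im=manip.get_image("wrist");im2=manip.get_image("side")
a=cv2.resize(im[120:400,130:430],(400,373));b=cv2.resize(im2[100:240,130:280],(400,373),interpolation=cv2.INTER_CUBIC)
cv2.imwrite("pics/g1.png",np.hstack([a,b]))
E
```

```text
(no output)
```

View pics/g1.png

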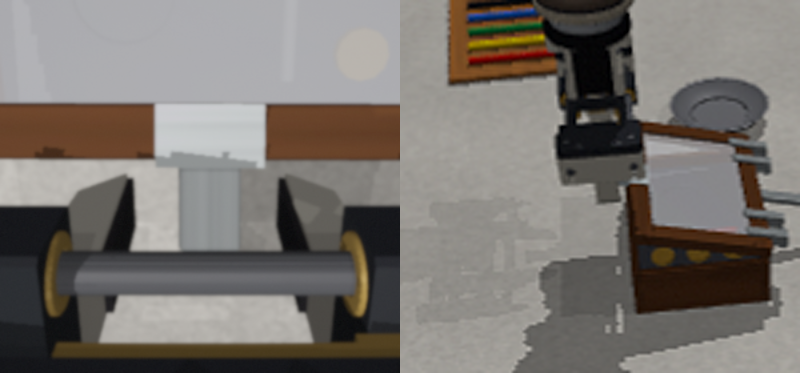

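The tab sits between the fingers, about 1.5 mm to the -y side of centre. I'll centre the fingers on it and close.

Request:
{"op": "jog_arm", "data": {
  "increments": [
    [0.05,0,-0.0015,0,0],
    [0.03,0,-0.0015,0,0],
    [0.01,0,-0.0015,0,0],
    [0.01,0,-0.0015,0,0],
    [0.01,0,-0.0015,0,0],
    [0.01,0,-0.0015,0,0]
  ]
}}

```text
t: 4.42
eef_pos: [431.8, 154.1, 83.8]
tcp_rot: [[0.999, 0.044, 0.0], [0.044, -0.999, 0.0], [0.0, -0.0, -1.0]]
ft_force: [0.6, 1.1, -0.2]
opening: 20.0
finger_force: 30.0
```

```bash
python3 -c "
from math import *
for i in range(0,31):
    f=.257+.05*i;dx=160.7-166.2*cos(f);print(round(f-.036,3),round(dx,1),round(.043*dx,1),round(166.2*sin(f)-42.3,1))"
```

```text
0.221 -0.0 -0.0 -0.1
0.271 2.3 0.1 7.9
0.321 5.0 0.2 15.8
0.371 8.1 0.3 23.5
0.421 11.6 0.5 31.0
0.471 15.4 0.7 38.4
0.521 19.6 0.8 45.6
0.571 24.2 1.0 52.5
0.621 29.1 1.3 59.2
0.671 34.3 1.5 65.7
0.721 39.9 1.7 71.8
0.771 45.7 2.0 77.7
0.821 51.9 2.2 83.3
0.871 58.3 2.5 88.6
0.921 65.0 2.8 93.6
0.971 71.9 3.1 98.2
1.021 79.0 3.4 102.4
1.071 86.4 3.7 106.3
1.121 93.9 4.0 109.9
1.171 101.6 4.4 113.0
1.221 109.4 4.7 115.8
1.271 117.4 5.0 118.2
1.321 125.4 5.4 120.1
1.371 133.6 5.7 121.7
1.421 141.8 6.1 122.8
1.471 150.1 6.5 123.6
1.521 158.4 6.8 123.9
1.571 166.7 7.2 123.8
1.621 175.0 7.5 123.3
1.671 183.3 7.9 122.4
1.721 191.5 8.2 121.0
```

Request:
{"op": "jog_arm", "data": {
  "increments": [
    [0.01,0.0023,0.0001,0.0079,0],
    [0.01,0.005,0.0002,0.0158,0],
    [0.01,0.0081,0.0003,0.0235,0],
    [0.01,0.0116,0.0005,0.031,0],
    [0.01,0.0154,0.0007,0.0384,0],
    [0.01,0.0154,0.0007,0.0384,0]
  ]
}}

```text
t: 5.18
eef_pos: [448.2, 154.7, 123.1]
tcp_rot: [[0.999, 0.043, 0.002], [0.043, -0.999, 0.001], [0.002, -0.001, -1.0]]
ft_force: [4.1, 2.6, -2.8]
opening: 19.6
finger_force: 30.0
```

Request:
{"op": "jog_arm", "data": {
  "increments": [
    [0.01,0.0042,0.0001,0.0072,0],
    [0.01,0.0088,0.0003,0.0141,0],
    [0.01,0.0137,0.0006,0.0208,0],
    [0.01,0.0189,0.0008,0.0273,0],
    [0.01,0.0245,0.001,0.0334,0],
    [0.01,0.0303,0.0013,0.0393,0],
    [0.01,0.0365,0.0015,0.0449,0],
    [0.01,0.0429,0.0018,0.0502,0],
    [0.01,0.0496,0.0021,0.0552,0],
    [0.01,0.0565,0.0024,0.0598,0]
  ]
}}

```text
t: 6.42
eef_pos: [503.2, 157.0, 181.7]
tcp_rot: [[0.999, 0.044, -0.002], [0.044, -0.999, -0.0], [-0.002, 0.0, -1.0]]
ft_force: [1.9, 3.6, -12.3]
opening: 19.4
finger_force: 30.0
```

Request:
{"op": "jog_arm", "data": {
  "increments": [
    [0.01,0.0,0,0,0],
    [0.01,0.0,0,0,0]
  ]
}}

```text
t: 6.68
eef_pos: [504.3, 157.0, 182.3]
tcp_rot: [[0.999, 0.043, 0.001], [0.043, -0.999, 0.0], [0.001, -0.0, -1.0]]
ft_force: [3.8, 4.5, -6.9]
opening: 19.6
finger_force: 30.0
```

Request:
{"op": "jog_arm", "data": {
  "increments": [
    [0.01,0.0005,-0.0005,-0.001,0],
    [0.01,0.0005,-0.0005,-0.001,0]
  ]
}}

```text
t: 6.92
eef_pos: [503.6, 156.9, 181.8]
tcp_rot: [[0.999, 0.044, 0.0], [0.044, -0.999, 0.0], [0.0, -0.0, -1.0]]
ft_force: [-3.3, 3.7, 5.7]
opening: 19.5
finger_force: 30.0
```

Request:
{"op": "jog_arm", "data": {
  "increments": [
    [0.01,0.0085,0.0007,0.0054,0],
    [0.01,0.0174,0.0011,0.0099,0],
    [0.01,0.0265,0.0014,0.0139,0],
    [0.01,0.0359,0.0018,0.0174,0],
    [0.01,0.0454,0.0022,0.0203,0],
    [0.01,0.0551,0.0026,0.0226,0],
    [0.01,0.0649,0.0031,0.0243,0],
    [0.01,0.0748,0.0035,0.0254,0],
    [0.01,0.0748,0.0035,0.0254,0],
    [0.01,0.0748,0.0035,0.0254,0]
  ]
}}

```text
t: 8.18
eef_pos: [578.7, 160.0, 206.1]
tcp_rot: [[0.999, 0.044, -0.0], [0.044, -0.999, 0.0], [-0.0, -0.0, -1.0]]
ft_force: [0.9, 4.4, -4.8]
opening: 20.1
finger_force: 30.0
```

Request:
{"op": "jog_arm", "data": {
  "increments": [
    [0.01,0.0025,0.0005,-0.0002,0],
    [0.01,0.005,0.0006,0.0,0],
    [0.01,0.0075,0.0007,0.0001,0],
    [0.01,0.01,0.0008,0.0001,0],
    [0.01,0.0125,0.0009,0.0001,0],
    [0.01,0.015,0.001,0.0001,0]
  ]
}}

```text
t: 8.93
eef_pos: [594.3, 160.8, 206.6]
tcp_rot: [[0.999, 0.043, 0.0], [0.043, -0.999, -0.0], [0.0, 0.0, -1.0]]
ft_force: [-4.7, 0.9, 1.9]
opening: 19.4
finger_force: 30.0
```

Request:
{"op": "jog_arm", "data": {
  "increments": [
    [0.01,0.002,0.0001,0,0],
    [0.01,0.004,0.0002,0,0],
    [0.01,0.006,0.0003,-0.0002,0]
  ]
}}

```text
t: 9.3
eef_pos: [600.3, 161.1, 206.4]
tcp_rot: [[0.999, 0.043, 0.0], [0.043, -0.999, -0.0], [0.0, 0.0, -1.0]]
ft_force: [-3.1, -0.5, 3.2]
opening: 19.4
finger_force: 30.0
```

Request:
{"op": "jog_arm", "data": {
  "increments": [
    [0.01,0.002,0.0001,-0.0002,0],
    [0.01,0.004,0.0002,-0.0004,0]
  ]
}}

```text
t: 9.55
eef_pos: [604.4, 161.2, 206.2]
tcp_rot: [[0.999, 0.043, 0.001], [0.043, -0.999, -0.0], [0.001, 0.0, -1.0]]
ft_force: [-3.9, -2.0, 6.1]
opening: 19.4
finger_force: 30.0
```

Request:
{"op": "jog_arm", "data": {
  "increments": [
    [0.01,0.0015,0,0.0003,0],
    [0.01,0.003,0,0.0002,0]
  ]
}}

```text
t: 9.8
eef_pos: [607.0, 161.3, 205.9]
tcp_rot: [[0.999, 0.044, -0.0], [0.044, -0.999, -0.0], [-0.0, 0.0, -1.0]]
ft_force: [-3.2, 0.2, 2.4]
opening: 19.4
finger_force: 30.0
```

Request:
{"op": "jog_arm", "data": {
  "increments": [
    [0.01,0.0015,0.0001,-0.0001,0],
    [0.01,0.003,0.0001,-0.0003,0]
  ]
}}

```text
t: 10.05
eef_pos: [610.1, 161.4, 205.7]
tcp_rot: [[0.999, 0.044, -0.0], [0.044, -0.999, -0.0], [-0.0, 0.0, -1.0]]
ft_force: [-3.4, -1.7, 2.6]
opening: 19.8
finger_force: 30.0
```

Request:
{"op": "jog_arm", "data": {
  "increments": [
    [0.01,0.0015,0.0001,-0.0001,0],
    [0.01,0.003,0.0001,-0.0003,0]
  ]
}}

```text
t: 10.3
eef_pos: [613.0, 161.5, 205.3]
tcp_rot: [[0.999, 0.044, -0.0], [0.044, -0.999, -0.0], [-0.0, 0.0, -1.0]]
ft_force: [-3.2, -0.5, 2.7]
opening: 19.3
finger_force: 30.0
```

Request:
{"op": "jog_arm", "data": {
  "increments": [
    [0.01,0.0012,0.0001,-0.0001,0],
    [0.01,0.0024,0.0001,-0.0003,0]
  ]
}}

```text
t: 10.55
eef_pos: [615.4, 161.6, 205.1]
tcp_rot: [[0.999, 0.044, -0.0], [0.044, -0.999, -0.0], [-0.0, 0.0, -1.0]]
ft_force: [-3.7, -0.4, 1.7]
opening: 19.9
finger_force: 30.0
```

Request:
{"op": "jog_arm", "data": {
  "increments": [
    [0.01,0.0012,0.0001,-0.0002,0],
    [0.01,0.0024,0.0001,-0.0003,0]
  ]
}}

```text
t: 10.8
eef_pos: [617.8, 161.8, 204.7]
tcp_rot: [[0.999, 0.044, -0.0], [0.044, -0.999, -0.0], [-0.0, 0.0, -1.0]]
ft_force: [-3.9, -0.9, 1.0]
opening: 19.7
finger_force: 30.0
```

Request:
{"op": "jog_arm", "data": {
  "increments": [
    [0.01,0.0012,0.0001,-0.0002,0],
    [0.01,0.0024,0.0001,-0.0004,0]
  ]
}}

```text
t: 11.05
eef_pos: [620.2, 161.9, 204.4]
tcp_rot: [[0.999, 0.044, -0.0], [0.044, -0.999, -0.0], [-0.0, 0.0, -1.0]]
ft_force: [-4.8, -1.4, 1.2]
opening: 19.2
finger_force: 30.0
```

Request:
{"op": "jog_arm", "data": {
  "increments": [
    [0.01,0.0012,0.0001,-0.0002,0],
    [0.01,0.0024,0.0001,-0.0004,0]
  ]
}}

```text
t: 11.3
eef_pos: [622.6, 162.0, 203.9]
tcp_rot: [[0.999, 0.044, -0.0], [0.044, -0.999, -0.0], [-0.0, 0.0, -1.0]]
ft_force: [-4.1, -2.3, 0.4]
opening: 19.4
finger_force: 30.0
```

Request:
{"op": "jog_arm", "data": {
  "increments": [
    [0.01,0.0012,0.0,-0.0002,0],
    [0.01,0.0024,0.0,-0.0004,0]
  ]
}}

```text
t: 11.55
eef_pos: [624.9, 162.0, 203.5]
tcp_rot: [[0.999, 0.044, -0.0], [0.044, -0.999, -0.0], [-0.0, 0.0, -1.0]]
ft_force: [-3.9, -0.8, 0.2]
opening: 19.4
finger_force: 30.0
```

Request:
{"op": "jog_arm", "data": {
  "increments": [
    [0.01,0.0012,0.0,-0.0002,0],
    [0.01,0.0024,0.0001,-0.0005,0]
  ]
}}

```text
t: 11.8
eef_pos: [627.3, 162.1, 203.1]
tcp_rot: [[0.999, 0.044, -0.0], [0.044, -0.999, -0.0], [-0.0, 0.0, -1.0]]
ft_force: [-5.3, -0.3, 1.0]
opening: 19.9
finger_force: 30.0
```

Request:
{"op": "jog_arm", "data": {
  "increments": [
    [0.01,0.0012,0.0,-0.0003,0],
    [0.01,0.0024,0.0001,-0.0005,0]
  ]
}}

```text
t: 12.05
eef_pos: [629.2, 162.2, 202.6]
tcp_rot: [[0.999, 0.044, -0.001], [0.044, -0.999, -0.0], [-0.001, 0.0, -1.0]]
ft_force: [-6.8, -2.0, 3.4]
opening: 19.5
finger_force: 30.0
```

Request:
{"op": "jog_arm", "data": {
  "increments": [
    [0.01,0.0004,0.0,-0.0001,0],
    [0.01,0.0008,0.0,-0.0001,0]
  ]
}}

```text
t: 12.3
eef_pos: [629.8, 162.2, 202.5]
tcp_rot: [[0.999, 0.044, -0.002], [0.044, -0.999, -0.0], [-0.002, 0.0, -1.0]]
ft_force: [-8.2, -0.8, 2.4]
opening: 19.5
finger_force: 30.0
```

The stop is felt at about x = 626. The tab force is now about 4 N above the running force. Releasing.

Request:
{"op": "jog_arm", "data": {
  "increments": [
    [0.05,0,0,0,0],
    [0.05,0,0,0,0],
    [0.05,0,0,0,0],
    [0.05,0,0,0.01,0],
    [0.05,0,0,0.04,0],
    [0.05,0,0,0.08,0],
    [0.05,0,0,0.12,0]
  ]
}}

```text
t: 13.18
eef_pos: [630.6, 162.3, 324.6]
tcp_rot: [[0.999, 0.044, 0.001], [0.044, -0.999, 0.0], [0.001, -0.0, -1.0]]
ft_force: [0.1, 0.6, 0.2]
opening: 49.9
finger_force: 0.0
```

Request:
{"op": "jog_arm", "data": {
  "increments": [
    [0.06,-0.06,0,0,-2.5],
    [0.06,-0.12,0,0,-2.5],
    [0.06,-0.13,-0.06,0,-2.5],
    [0.06,-0.13,-0.12,0,-2.5],
    [0.06,-0.13,-0.18,0,-2.5],
    [0.06,-0.13,-0.24,0,-2.5],
    [0.06,-0.13,-0.3,0,-2.5],
    [0.06,-0.13,-0.322,0,-2.5],
    [0.06,-0.13,-0.322,0,-2.5],
    [0.06,-0.13,-0.322,0,-2.5]
  ]
}}

```text
t: 14.42
eef_pos: [500.9, -158.3, 323.1]
tcp_rot: [[1.0, 0.002, 0.001], [0.002, -1.0, 0.001], [0.001, -0.001, -1.0]]
ft_force: [-0.3, 0.5, -0.1]
opening: 59.8
finger_force: 0.0
```

```bash
python3 - <<'E'
from h import *
np.set_printoptions(precision=2,suppress=True)
c=manip.camera_info("wrist");im=manip.get_image("wrist");np.savez("w3.npz",**c);cv2.imwrite("pics/w3raw.png",im)
q=proj(c,[(556.9,-159.8,17)])[0];print(q)
b=manip.get_image("side");cv2.imwrite("pics/s3raw.png",b)
x,y=map(int,q);x0,y0=max(0,x-50),max(0,y-60)
a=cv2.resize(im[y0:y0+130,x0:x0+100],(400,520),interpolation=cv2.INTER_CUBIC);print(x0,y0)
b=cv2.resize(b[110:240,190:290],(400,520),interpolation=cv2.INTER_CUBIC)
cv2.imwrite("pics/g3.png",np.hstack([a,b]))
E
```

```text
[285.23 111.18]
235 51
```

View pics/g3.png

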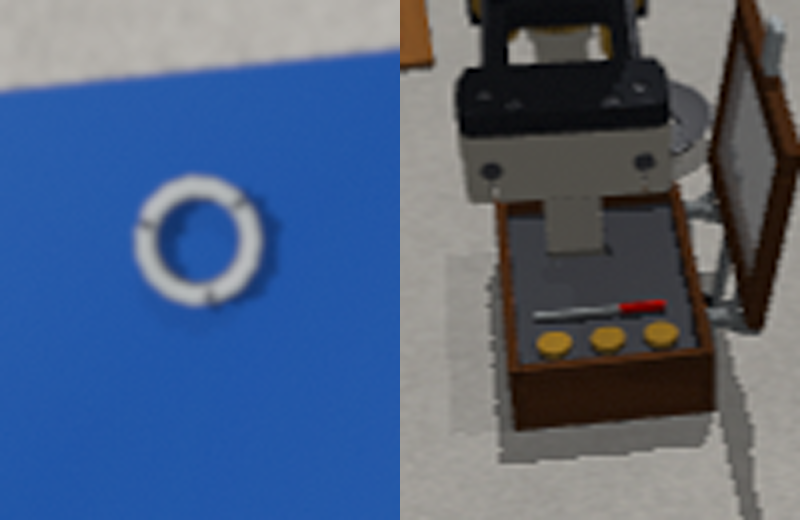

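The ring is at crop (199,240), within 1 mm of the estimate. The side view shows the case open with the lid well back.

Request:
{"op": "jog_arm", "data": {
  "increments": [
    [0.06,0.0566,-0.0007,-0.02,0],
    [0.06,0.0566,-0.0007,-0.08,0],
    [0.06,0.0566,-0.0007,-0.14,0],
    [0.06,0.0566,-0.0007,-0.2,0],
    [0.06,0.0566,-0.0007,-0.25,0],
    [0.06,0.0566,-0.0007,-0.28,0],
    [0.06,0.0566,-0.0007,-0.28,0]
  ]
}}

```text
t: 15.4
eef_pos: [555.8, -158.9, 40.7]
tcp_rot: [[1.0, 0.002, -0.004], [0.002, -1.0, 0.001], [-0.004, -0.001, -1.0]]
ft_force: [0.2, 0.0, 1.0]
opening: 59.9
finger_force: 0.0
```

```bash
python3 - <<'E'
from h import *
np.set_printoptions(precision=2,suppress=True)
c=manip.camera_info("wrist");im=manip.get_image("wrist");np.savez("w4.npz",**c);cv2.imwrite("pics/w4raw.png",im)
s=manip.state();print(s["eef_pos"])
hsv=cv2.cvtColor(im,cv2.COLOR_BGR2HSV)
q=proj(c,[(557.5,-159,17)])[0];print(q)
# low-saturation blob near q
m=((hsv[...,1]<70)&(hsv[...,2]>110)).astype(np.uint8)
n,l,st,ce=cv2.connectedComponentsWithStats(m)
for i in range(1,n):
    if st[i,4]>150 and np.hypot(*(ce[i]-q))<80:
        k=cv2.findContours((l==i).astype(np.uint8),0,2)[0][0];e=cv2.fitEllipse(cv2.convexHull(k));print(st[i],e,onz(c,[e[0]],[17]))
E
```

```text
[ 557.13 -159.28   42.47]
[284.5  247.16]
[ 248  208   71   71 1965] ((282.6458740234375, 243.34205627441406), (70.00306701660156, 71.00035858154297), 169.05848693847656) [[ 559.7  -158.01   17.  ]]
```

Request:
{"op": "jog_arm", "data": {
  "increments": [
    [0.06,0.0006,0.0006,-0.01,0],
    [0.06,0.0006,0.0006,-0.02,0],
    [0.06,0.0006,0.0006,-0.028,0],
    [0.06,0.0006,0.0006,-0.032,0],
    [0.06,0.0006,0.0006,-0.032,0]
  ]
}}

```text
t: 16.08
eef_pos: [557.6, -159.9, 10.3]
tcp_rot: [[1.0, 0.0, -0.001], [0.0, -1.0, 0.0], [-0.001, -0.0, -1.0]]
ft_force: [-0.8, -0.3, -0.2]
opening: 59.9
finger_force: 0.0
```

Request:
{"op": "jog_arm", "data": {
  "increments": [
    [0.045,0,0,0,0],
    [0.03,0,0,0,0],
    [0.03,0,0,0,0],
    [0.03,0,0,0,0],
    [0.03,0,0,0,0]
  ]
}}

```text
t: 16.7
eef_pos: [557.9, -159.9, 10.7]
tcp_rot: [[1.0, 0.0, 0.0], [0.0, -1.0, -0.0], [0.0, 0.0, -1.0]]
ft_force: [-0.1, 0.0, 3.5]
opening: 36.6
finger_force: 30.0
```

```bash
python3 - <<'E'
from h import *
print(manip.state())
cv2.imwrite("pics/w5raw.png",manip.get_image("wrist"));np.savez("w5.npz",**manip.camera_info("wrist"))
E
```

```text
{'t': 16.7, 'joint_pos': array([ 21.39229787,  36.58609621, -15.22726362, 107.1063959 ,
        14.67418829,  38.18270513, -92.56401566]), 'qvel': array([-0.04257101,  0.06404555,  0.10279918,  0.07132098,  0.00738671,
        0.04379601, -0.00372085]), 'joint_efforts': array([-1.33280992e-02, -6.86105132e+01, -4.20950174e+00, -2.04102015e+01,
        2.21160968e-02, -1.88354719e-01,  7.46749778e-03]), 'eef_pos': array([ 557.92228853, -159.88729038,   10.73323004]), 'tcp_rot': array([[ 9.99999950e-01,  1.85119295e-05,  3.16575729e-04],
       [ 1.85441982e-05, -9.99999995e-01, -1.01928021e-04],
       [ 3.16573840e-04,  1.01933887e-04, -9.99999945e-01]]), 'ft_force': array([-0.0687116 ,  0.03086815,  3.51696268]), 'moment': array([ 0.02202209,  0.12572661, -0.05594356]), 'finger_force': 30.00049057882279, 'opening': 36.60241969280454}
```

Request:
{"op": "jog_arm", "data": {
  "increments": [
    [0.03,0,0,0.01,0],
    [0.03,0,0,0.05,0],
    [0.03,0,0,0.1,10],
    [0.03,0,0,0.15,20],
    [0.03,0,0,0.19,30],
    [0.03,-0.01,0.02,0.19,40],
    [0.03,-0.02,0.05,0.19,50],
    [0.03,-0.03,0.09,0.19,60],
    [0.03,-0.04,0.13,0.19,70],
    [0.03,-0.05,0.16,0.19,80]
  ]
}}

```text
t: 18.0
eef_pos: [507.1, 1.9, 201.2]
tcp_rot: [[0.167, 0.986, 0.001], [0.986, -0.167, -0.0], [-0.0, 0.001, -1.0]]
ft_force: [1.1, -0.2, -0.1]
opening: 36.7
finger_force: 30.0
```

Request:
{"op": "jog_arm", "data": {
  "increments": [
    [0.03,-0.01,0.05,0,10],
    [0.03,-0.01,0.08,0,20],
    [0.03,-0.01,0.1,0,30],
    [0.03,-0.01,0.12,0,40],
    [0.03,-0.01,0.13,0,50],
    [0.03,-0.01,0.14,0,60],
    [0.03,-0.01,0.15,0,70],
    [0.03,-0.01,0.16,0,80],
    [0.03,-0.01,0.16,0,90],
    [0.03,-0.01,0.16,0,100]
  ]
}}

```text
t: 19.25
eef_pos: [497.6, 159.9, 200.9]
tcp_rot: [[-1.0, -0.006, 0.0], [-0.006, 1.0, -0.001], [-0.0, -0.001, -1.0]]
ft_force: [-0.0, 0.9, -1.1]
opening: 36.5
finger_force: 30.0
```

Request:
{"op": "jog_arm", "data": {
  "increments": [
    [0.03,0,0,0,2.5],
    [0.03,0,0,0,2.5],
    [0.03,0,0,0,2.5]
  ]
}}

```text
t: 19.62
eef_pos: [497.8, 160.0, 200.7]
tcp_rot: [[-0.999, -0.042, 0.0], [-0.042, 0.999, -0.0], [-0.0, -0.0, -1.0]]
ft_force: [0.1, -0.4, -0.4]
opening: 36.8
finger_force: 30.0
```

```bash
python3 - <<'E'
from h import *
np.set_printoptions(precision=2,suppress=True)
c=manip.camera_info("wrist");im=manip.get_image("wrist");np.savez("w6.npz",**c);cv2.imwrite("pics/w6raw.png",im)
s=manip.state();print(s["eef_pos"],s["joint_pos"],s["opening"],proj(c,[(500,191.3,38)]))
cv2.imwrite("pics/w6.png",np.hstack([cv2.resize(im,(480,360)),cv2.resize(cv2.imread("pics/w5raw.png")[180:390,180:380],(320,360))]))
E
```

```text
[497.78 159.98 200.72] [ 23.1   32.15 -67.49 102.76  32.22  67.33  37.96] 36.73104749685387 [[319.52 188.94]]
```

View pics/w6.png

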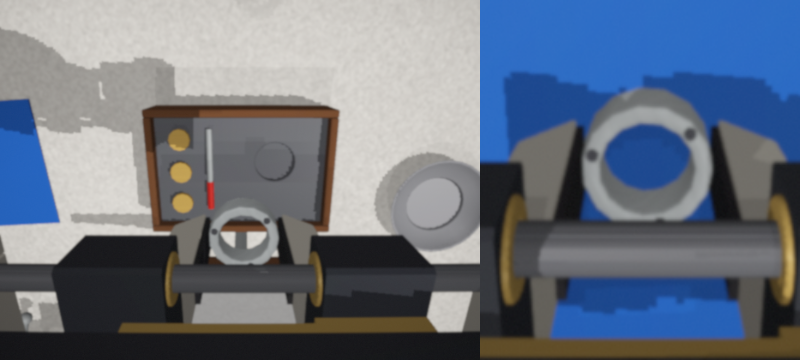

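The recess is at about (274,160) in the left picture, i.e. (320,187) raw. The ring is held level in the fingers. I'll check both against the model with thin overlays.

```bash
python3 - <<'E'
from h import *
c=dict(np.load("w6.npz"));im=cv2.imread("pics/w6raw.png")
t=np.linspace(0,2*np.pi,73);C=np.c_[np.cos(t),np.sin(t),0*t]
T=np.array([497.8,160,200.7])
def crop(x0,y0,w,h,circs):
    k=4;a=cv2.resize(im[y0:y0+h,x0:x0+w],None,fx=k,fy=k,interpolation=cv2.INTER_CUBIC)
    a=cv2.normalize(a,None,0,255,cv2.NORM_MINMAX)
    for (o,r,col) in circs:
        q=((proj(c,np.array(o)+r*C)-[x0,y0]+.5)*k-.5).astype(np.int32);cv2.polylines(a,[q],True,col,1)
    return a
A=crop(275,140,95,100,[((500,191.3,38),20.5,(0,255,0)),((500,191.3,33),20.5,(0,255,255))])
B=crop(235,225,100,100,[(T+[0,0,6.5],19,(0,255,0)),(T+[0,0,6.5],13.5,(0,255,0)),(T+[0,0,-7.5],19,(0,0,255))])
cv2.imwrite("pics/ov.png",np.hstack([A,B]))
E
```

```text
(no output)
```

View pics/ov.png

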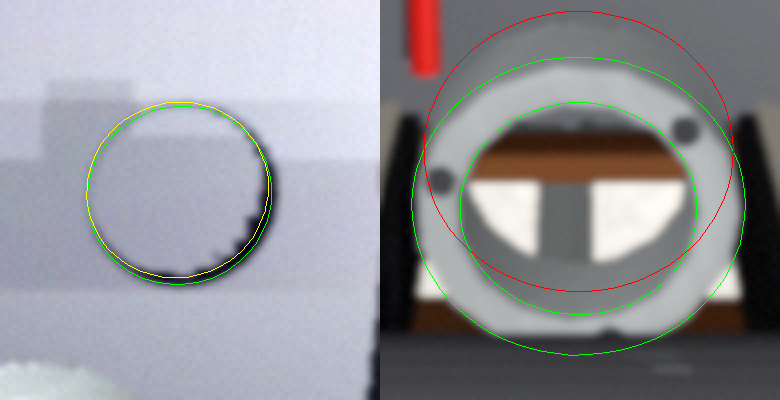

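Request:
{"op": "jog_arm", "data": {
  "increments": [
    [0.03,0.0016,0.0317,0,0],
    [0.03,0.0016,0.0317,-0.04,0],
    [0.03,0.0016,0.0317,-0.08,0],
    [0.03,0.0016,0.0317,-0.11,0],
    [0.03,0.0016,0.0317,-0.13,0],
    [0.03,0.0016,0.0317,-0.14,0],
    [0.03,0.0016,0.0317,-0.14,0],
    [0.03,0.0016,0.0317,-0.14,0]
  ]
}}

```text
t: 20.68
eef_pos: [499.9, 192.2, 61.5]
tcp_rot: [[-0.999, -0.043, 0.001], [-0.043, 0.999, 0.001], [-0.001, 0.001, -1.0]]
ft_force: [-0.1, 0.5, -0.2]
opening: 36.5
finger_force: 30.0
```

```bash
python3 - <<'E'
from h import *
s=manip.state();print(s["eef_pos"],s["joint_pos"],s["ft_force"],s["opening"])
E
```

```text
[499.94179241 192.23926404  61.50903239] [ 12.63122276  41.47306284 -58.00411893 109.54998553  43.72421431
  54.38162637  25.88374644] [-0.0518388   0.46609805 -0.22042786] 36.537389325082735
```

Request:
{"op": "jog_arm", "data": {
  "increments": [
    [0.03,-0.0005,-0.0005,-0.006,0],
    [0.03,-0.0005,-0.0005,-0.01,0],
    [0.03,-0.0005,-0.0005,-0.013,0],
    [0.03,-0.0005,-0.0005,-0.0145,0],
    [0.03,-0.0005,-0.0005,-0.0145,0]
  ]
}}

```text
t: 21.3
eef_pos: [498.8, 191.3, 46.0]
tcp_rot: [[-0.999, -0.044, -0.0], [-0.044, 0.999, 0.0], [0.0, 0.0, -1.0]]
ft_force: [0.8, -0.8, -0.1]
opening: 36.3
finger_force: 30.0
```

Request:
{"op": "jog_arm", "data": {
  "increments": [
    [0.03,0,0,-0.001,0],
    [0.03,0,0,-0.002,0]
  ]
}}

```text
t: 21.55
eef_pos: [498.9, 191.3, 44.1]
tcp_rot: [[-0.999, -0.044, 0.0], [-0.044, 0.999, 0.0], [-0.0, 0.0, -1.0]]
ft_force: [0.4, 0.4, -0.3]
opening: 37.0
finger_force: 30.0
```

Request:
{"op": "jog_arm", "data": {
  "increments": [
    [0.03,0,0,-0.0005,0],
    [0.03,0,0,-0.001,0]
  ]
}}

```text
t: 21.8
eef_pos: [498.9, 191.3, 43.0]
tcp_rot: [[-0.999, -0.044, 0.0], [-0.044, 0.999, 0.0], [-0.0, 0.0, -1.0]]
ft_force: [-0.1, -0.1, -0.4]
opening: 36.7
finger_force: 30.0
```

No contact at 2.7 mm below the insert's top, so the ring is entering the recess.

Request:
{"op": "jog_arm", "data": {
  "increments": [
    [0.03,0,0,-0.0005,0],
    [0.03,0,0,-0.001,0],
    [0.03,0,0,-0.0015,0]
  ]
}}

```text
t: 22.18
eef_pos: [498.9, 191.3, 41.5]
tcp_rot: [[-0.999, -0.044, 0.0], [-0.044, 0.999, 0.0], [-0.0, 0.0, -1.0]]
ft_force: [0.2, 1.2, 0.1]
opening: 36.6
finger_force: 30.0
```

Request:
{"op": "jog_arm", "data": {
  "increments": [
    [0.03,0,0,-0.0003,0],
    [0.03,0,0,-0.0005,0]
  ]
}}

```text
t: 22.42
eef_pos: [498.8, 191.3, 41.0]
tcp_rot: [[-0.999, -0.044, -0.0], [-0.044, 0.999, 0.0], [0.0, 0.0, -1.0]]
ft_force: [-1.3, 0.7, -1.1]
opening: 36.6
finger_force: 30.0
```

Request:
{"op": "jog_arm", "data": {
  "increments": [
    [0.03,0,0,-0.0003,0],
    [0.03,0,0,-0.0004,0]
  ]
}}

```text
t: 22.68
eef_pos: [498.9, 191.3, 40.7]
tcp_rot: [[-0.999, -0.044, 0.0], [-0.044, 0.999, -0.0], [-0.0, -0.0, -1.0]]
ft_force: [-0.7, -1.1, 2.3]
opening: 36.9
finger_force: 30.0
```

Request:
{"op": "jog_arm", "data": {
  "increments": [
    [0.03,0,0,-0.0002,0],
    [0.03,0,0,-0.0004,0]
  ]
}}

```text
t: 22.92
eef_pos: [498.9, 191.4, 40.6]
tcp_rot: [[-0.999, -0.044, 0.0], [-0.044, 0.999, -0.0], [-0.0, -0.0, -1.0]]
ft_force: [-1.5, -1.6, 8.9]
opening: 36.7
finger_force: 30.0
```

Contact came at TCP 40.7, exactly the seated height. I'll ease off, release and lift.

Request:
{"op": "jog_arm", "data": {
  "increments": [
    [0.03,0,0,0.0004,0],
    [0.038,0,0,0.0004,0],
    [0.042,0,0,0.0004,0],
    [0.046,0,0,0.0004,0],
    [0.048,0,0,0.0004,0],
    [0.048,0,0,0.0004,0],
    [0.048,0,0,0.005,0],
    [0.048,0,0,0.02,0],
    [0.048,0,0,0.05,0],
    [0.048,0,0,0.1,0]
  ]
}}

```text
t: 24.18
eef_pos: [498.1, 190.9, 141.2]
tcp_rot: [[-0.999, -0.044, -0.002], [-0.044, 0.999, -0.0], [0.002, -0.0, -1.0]]
ft_force: [1.3, -0.5, -0.7]
opening: 48.0
finger_force: 0.0
```

Request:
{"op": "jog_arm", "data": {
  "increments": [
    [0.048,0,0,0.05,0],
    [0.048,-0.02,-0.05,0.1,0],
    [0.048,-0.05,-0.1,0.12,0],
    [0.048,-0.06,-0.16,0.12,0],
    [0.048,-0.06,-0.21,0.12,0],
    [0.048,-0.06,-0.21,0.12,0],
    [0.048,-0.06,-0.21,0.12,0]
  ]
}}

```text
t: 25.05
eef_pos: [438.8, -18.0, 260.9]
tcp_rot: [[-0.999, -0.044, 0.001], [-0.044, 0.999, 0.0], [-0.001, 0.0, -1.0]]
ft_force: [0.6, 1.0, 0.7]
opening: 48.2
finger_force: 0.0
```

```bash
python3 - <<'E'
from fit import *
s_=manip.state();print(s_["eef_pos"],s_["ft_force"],s_["opening"])
a=manip.get_image("top");b=manip.get_image("side");p=r.x
k=4
def crop(im,n,x0,y0,w,h,K,P):
    c=manip.camera_info(n);A=cv2.resize(im[y0:y0+h,x0:x0+w],None,fx=K,fy=K,interpolation=cv2.INTER_CUBIC)
    for C,col in P:
        q=((proj(c,C)-[x0,y0]+.5)*K-.5).astype(np.int32);cv2.polylines(A,[q],True,col,1)
    return A
t=np.linspace(0,6.283,60);seat=np.array([500,191.5,0])
R=[(seat+np.c_[19*np.cos(t),19*np.sin(t),0*t+47],(0,255,0))]
A=crop(a,"top",180,150,90,125,4,R);B=crop(b,"side",200,110,110,125,4,R)
cv2.imwrite("pics/fin.png",np.hstack([A,B])[:, :800])
E
```

```text
[438.84 -18.03 260.94] [0.64 0.98 0.74] 48.16549675966143
```

View pics/fin.png

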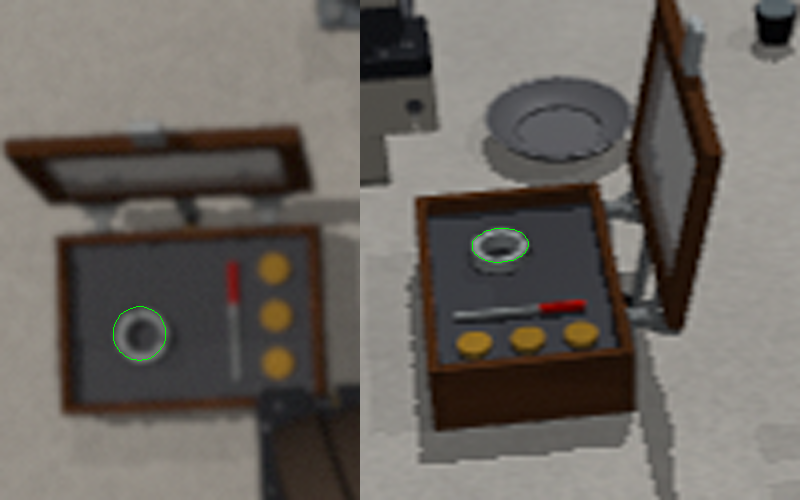

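The ring matches the seated-height overlay in both views, and the lid is still back with the saucer in place. Handing in.

```bash
python3 -c "
from workcell import manip
print(manip.job_done())"
```

```text
the job is handed in; nothing more can be done
None
```

The lid is open and was left on its rubber stop, pressed to about 4 N above its running force. The ring is seated fully in the recess, the saucer and jar were never touched, and the job was handed in at about 25 s.

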